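Secure the feed link's clevis pin with its hairpin clip

TASK

The clevis pin that joins the feed link to the grey bruting machine has no clip yet. Take the larger of the two hairpin clips out of the wooden stand, slide its straight leg down through the cross-hole in the end of the pin and push it home until the bent leg snaps round the shank and hugs it, then let go. Leave the small clip and the T-handle key standing where they are.

Things in the scene. Friction and masses are not known exactly. Their poses are not given: they have to be found in the camera images.
- clip: larger hairpin (R) clip of 5.5 mm steel wire, 111 mm long, 50 g, upright in the stand, 22 mm of it in a hole. Origin: lower point of the straight leg, which tapers to 2.4 mm over its last 9 mm; z up along that leg; x the coil's axis, square to the clip's flat plane; bent leg on the +y side: flare 25 mm above the origin (rests on the stand), waist at 36, hollow for a 20 mm shank at 50
- clip_coil (a point): centre of the larger clip's coil: a two-turn drum of 26 mm diameter, 11 mm thick along clip x, its centre 98 mm above the clip's origin and 10.25 mm to +y. Grip its flat faces from above, fingers closing along clip x, with about 40 N (pushing the clip home takes about 5 to 10 N). Axes as clip
- clip_seat (a point): point on the axis of the larger clip's straight leg, 50 mm above the lower end, 48 mm below the level of the coil's centre, level with the hollow of the bent leg. It is in the middle of the cross-hole when the clip is home. Axes as clip
- clip_leg (a joint): how far the larger clip's sprung bent leg is opened about the coil, rad: 0 at rest, 0.05 to 0.08 while the waist rides over the widest part of the shank, nearly 0 again once it has snapped round it. It springs shut by itself; at most 0.3
- pin_hole (a point): centre of the cross-hole in the clevis pin, 90 mm above the table. The pin is a level steel bar of 20 mm diameter along this point's x; the hole goes straight down through it, 8.5 mm wide, its mouth (10 mm above this point) countersunk to 11 mm. The clip goes in from above, coil axis along the pin; the bent leg may pass on either side of the shank
- machine: grey bruting machine, fixed, its place and angle change. Origin on the table below pin_hole; pin along x, its drilled end towards +x, ending 16 mm past the hole. Towards -x: a washer (34 mm diameter) 9 mm from the hole, then the fork, 20 mm higher than the pin's axis. Bed top 60 mm below that axis. Towards +y the machine rises to 170 mm from 130 mm on, to 275 mm from 290 mm on
- stand: wooden block 230 x 66 x 36 mm, fixed to the table, its place and angle change; origin at the centre of its underside, long side along x. Three blind holes 6.8 mm wide, 22 mm deep, 70 mm apart along x, the middle one at x = 0, all at y = -6 mm; which hole holds which thing changes
- small_clip: smaller hairpin clip in the stand: same shape, wire 4.5 mm thick, 78 mm long, coil of 20 mm diameter; origin at the lower point of its straight leg. Stays where it is
- hex_key: T-handle key in the stand: dark steel shank 5.5 mm thick, 112 mm high, black cross handle 63 mm long; origin at its lower end. Stays where it is
Things that resemble listed ones, but are neither listed nor needed, are in the scene too. What is shaped like the clip but orange or pink is not meant.

How it is judged:
At the end, for the whole second after the job is handed in: The larger clip is released and at rest, its straight leg through the cross-hole: clip_seat within 5 mm of the hole centre (4 mm sideways), leg within 14 degrees of vertical, coil axis within 20 degrees of the pin, bent leg sprung shut again round the shank (under 0.03 rad) (distance between clip_seat and pin_hole below 0.005 m and horizontal distance between clip_seat and pin_hole below 0.004 m and angle between clip's own z axis and vertical below 0.25 rad and angle between the x axis of clip and the x axis of pin_hole, either way round below 0.35 rad and value of joint clip_leg below 0.03 rad and linear speed of clip below 0.02 m/s); the robot touches nothing.
It fails at once if the small clip pulled out or shifted by more than 15 mm (distance of small_clip from where it was at the start of the episode above 0.015 m).
It fails at once if the T-handle key pulled out or shifted by more than 15 mm (distance of hex_key from where it was at the start of the episode above 0.015 m).
It also fails if it takes over 38 s, if anything falls off the work surface, if the arm or the gripper's body presses on something with over 40 N, if the wrist force passes 120 N, or if a joint passes its speed limit or range.

ROBOT

A 7-joint arm with a two-finger parallel gripper is mounted at the origin on the work surface. World frame = base frame: x ahead of the robot, y to its left, z up, the work surface at z = 0. Lengths are in m, angles in rad, forces in N, time in s.
With the tool pointing down it reaches from about 0.4 to 0.85 m from the base axis. Payload 10.4 kg.
Tool frame: the origin (TCP) lies midway between the tips of the shut fingers; the grasp point (between the pads) lies 19 mm behind it; z points along the fingers, y is the line along which they close (so a half turn about z gives the same grasp; the last joint's range is limited). The gripper opens to 85 mm and grips with 20 to 120 N. Pads are 22 mm wide; open, the fingers measure 114 mm over their backs; the gripper's body (76 mm by 85 mm) begins 54 mm behind the grasp point. The pads swing forward as they close: fully open they stand 13 mm farther back than shut.
Start: joints at [-1.246, 0.332, -0.065, 1.46, 0.022, 1.35, -0.088], TCP at [0.213, 0.588, 0.231] pointing down, gripper open.
Joint ranges: [-2.6, 2.6], [-0.5, 2.12], [-1.47, 1.34], [0.16, 2.42], [-1.27, 4.41], [0.06, 2.06], [-2.6, 2.6]. Speed limits (rad/s): [2.22, 2.22, 2.79, 2.79, 3.14, 3.14, 3.14].

INTERFACE

Orientations are given as a unit quaternion [x, y, z, w].
In Python, from workcell import get_obs, camera, camera_params, hand_in gives the robot as it stands.
- The arm moves only by the tool carry_out, never from a script. Its argument "commands" is a list that holds one entry, the list of rows, each a list of 6 numbers: the shift along the tool's x, y, z in units of 40 mm (1.0 is 40 mm), then the turn, a rotation vector about the tool's x, y, z in units of 6 degrees (1.0 is 6 degrees). In form: [[[x, y, z, ax, ay, az], ...]]. A call has 1 to 20 rows; each row shifts and turns the commanded pose from where the row before left it, along the tool's axes as they then stand; what a row does not reach is not made up. A row lasts 1/12 s, in which the tool goes at most 41.7 mm and 7.16 degrees, less where a joint would pass 70% of its speed; a pose out of reach is approached as far as the arm can. A call is refused whole if a number of a shift passes 1 or a number of a turn 1, either way. A call with a gripper value outside its range is refused whole. "hand" is the closure, from -1 (fully open) to 1 (shut), set as the call begins (left out, the last holds). The fingers move at their own pace and stop on an object; "force" is the grip in N (left out, the last holds). Time passes only in rows, so rows that do not move let the fingers close. It gives the time, the measured TCP pose, the force, the opening and the grip force at its end, in the units of the state.
- get_obs(): the state, without advancing time (a new reading comes with each control period).
- camera(name): name is "scene" or "top" or "wrist"; returns the picture (400x640x3 uint8, red, green, blue); there is no depth.
- camera_params(name): a dict with "mtx" (3x3 intrinsics, pixels), "R" (3x3) and "t" (3): a world point X has camera coordinates R X + t. Camera axes: x right, y down, z forward; pixel columns grow to the right and rows downward; lengths in m; the calibration is good to about 2 mm. A picture is of the moment at which its call begins: read the wrist's pose just before it. camera_params takes no time and is no camera call; for the wrist camera it gives the pose at the moment of the call.
- hand_in(): hands the job in; it is judged then, once.
The state is a dict: "clock": time; "joint_pos": joint angles; "joint_velocities": joint speeds; "tau": joint torques, N m; "position": TCP position; "ee_rot": TCP orientation; "ft_force": force on the tool from outside, world axes, zero at the start; "torque": the same for the moment, N m; "grip_width": opening from 0.0 (shut) to 1.0 (fully open); "grasp_force": force on a finger pad.
Only numpy, scipy, OpenCV 4.12 (cv2) and the standard library are available. Lean on these libraries where they do the work, as an engineer would, in place of code of your own. Each camera call takes 0.05 s, during which the arm holds its last target. There are 200 camera calls.

## Working session

There is one attempt and no reset: what is moved stays moved. The work goes in short steps, Python scripts to look and compute and a tool call to move; the robot and the scene stay as the last step left them, time stands still between calls to the robot, and variables do not carry over. Pictures are saved under pics/ and viewed, at most 10 in all, crops included, and the job is handed in when it is done.

Besides the shell and the picture viewer there is one more tool, called after "Request:" as name(argument=value, ...) on one line, values as JSON. carry_out: Moves the arm, as the interface text tells. Its arguments: {"type":"object","properties":{"commands":{"type":"array"},"hand":{"type":"number"},"force":{"type":"number"}},"required":["commands"]}

```bash
ls; mkdir -p pics; python3 - <<'E'
from workcell import *
import cv2,numpy as np
o=get_obs();print(o)
for n in("scene","top"):
    im=camera(n);cv2.imwrite(f"pics/{n}0.png",im[:,:,::-1]);p=camera_params(n);np.savez(f"{n}.npz",**p);print(n,p)
E
```

```text
pics
{'clock': 0.0, 'joint_pos': array([-1.24561219,  0.3328819 , -0.06468662,  1.46095112,  0.02159409,
        1.34991582, -0.08851663]), 'joint_velocities': array([ 0.00017902,  0.00028313,  0.0009229 ,  0.00034014,  0.00087048,
        0.00130926, -0.00176029]), 'tau': array([-1.48121940e-04, -6.25425768e+01,  4.92014852e-02, -3.91615891e+01,
        1.62466429e-02,  9.62122431e-03,  1.85926018e-05]), 'position': array([0.21288966, 0.58721433, 0.23050497]), 'ee_rot': array([ 1.73021594e-01,  9.84917760e-01, -7.24542050e-04, -9.30764484e-05]), 'ft_force': array([-0.27912254,  0.12112408,  0.01210614]), 'torque': array([ 0.01209568, -0.03768356, -0.06555017]), 'grasp_force': 0.0, 'grip_width': 1.0037722411714818}
scene {'mtx': array([[390.23057266,   0.        , 313.73916386],
       [  0.        , 390.23057266, 193.00315545],
       [  0.        ,   0.        ,   1.        ]]), 'R': array([[-0.65408871,  0.75612977, -0.02087442],
       [ 0.52759548,  0.43627258, -0.72890963],
       [-0.54204333, -0.48778481, -0.68429161]]), 't': array([ 0.42242635, -0.10081355,  0.97207495])}
top {'mtx': array([[493.45725057,   0.        , 329.14601507],
       [  0.        , 493.45725057, 196.93309509],
       [  0.        ,   0.        ,   1.        ]]), 'R': array([[ 0.02237141, -0.99948798, -0.02287591],
       [-0.99769505, -0.02085334, -0.06457341],
       [ 0.06406331,  0.02426778, -0.99765072]]), 't': array([-0.13570345,  0.45552261,  1.10910838])}
```

View pics/scene0.png

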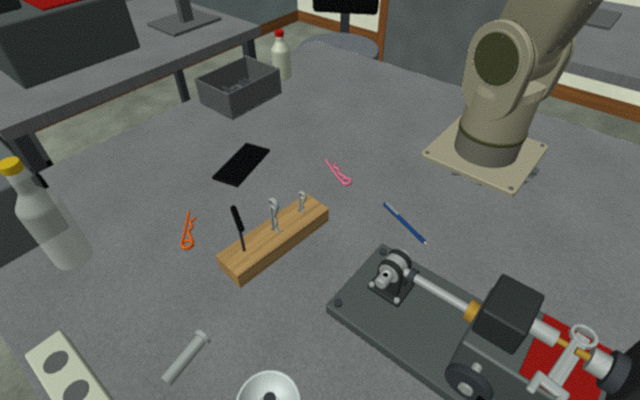

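View pics/top0.png

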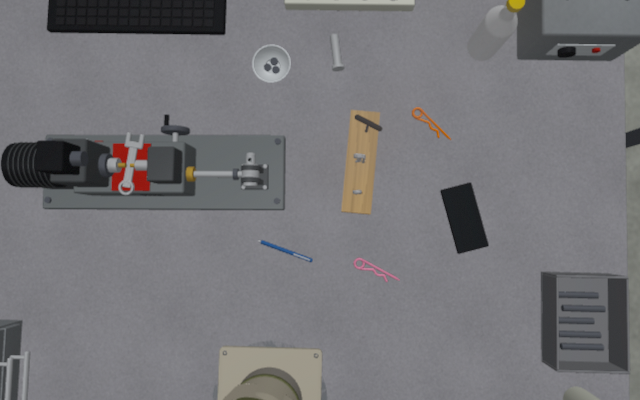

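Scene: the stand has the T-key at (240,228), the large clip in the middle at (274,213) and the small clip at (302,201). The pin end is near (385,275), and near (250,158) in the top view. I'll crop in closer on these.

```bash
python3 - <<'E'
import cv2,numpy as np
t=cv2.imread("pics/top0.png");s=cv2.imread("pics/scene0.png")
f=lambda i,x,y,w,h,k:cv2.resize(i[y:y+h,x:x+w],None,fx=k,fy=k,interpolation=cv2.INTER_CUBIC)
a=f(t,225,140,65,60,6);b=f(t,335,105,65,110,5)
c=f(s,365,240,65,70,6);d=f(s,215,180,120,110,3)
H=560;W=800
o=np.zeros((600,800,3),np.uint8)
a=f(t,225,140,65,60,4.5);b=f(t,335,105,55,110,4.5)[:,:240];c=f(s,365,240,60,60,4.5);d=f(s,215,180,120,110,2.3)
o[:a.shape[0],:a.shape[1]]=a;o[300:300+c.shape[0],:c.shape[1]]=c
o[:b.shape[0],300:300+b.shape[1]]=b;o[:d.shape[0],520:520+d.shape[1]]=d[:, :280]
cv2.imwrite("pics/crop0.png",o)
E
```

```text
(no output)
```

View pics/crop0.png

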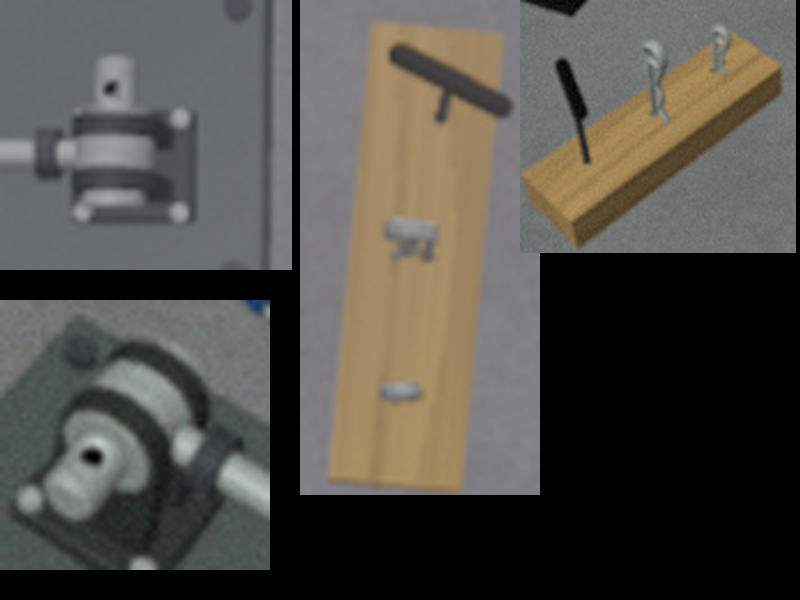

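The top crop shows the hole at about (249.7,159.6) full-frame, and the scene crop shows it at about (385.4,274.7). The pin points roughly along world +x. The large clip's coil is in the middle of the stand, its long side roughly along image x, so the coil axis is roughly world x.

```bash
cat > h.py <<'E'
import numpy as np,cv2
from workcell import *
def proj(p,X): 
    q=p["mtx"]@(p["R"]@np.asarray(X,float)+p["t"]); return q[:2]/q[2]
def ray(p,uv):
    d=p["R"].T@np.linalg.inv(p["mtx"])@[uv[0],uv[1],1.]; return -p["R"].T@p["t"],d/np.linalg.norm(d)
def onz(p,uv,z):
    c,d=ray(p,uv); return c+d*(z-c[2])/d[2]
def tri(prs):
    A=0;b=0
    for p,uv in prs:
        c,d=ray(p,uv);M=np.eye(3)-np.outer(d,d);A=A+M;b=b+M@c
    return np.linalg.solve(A,b)
def wood(im,p,z=.036):  # im BGR -> rect on stand top
    h=cv2.cvtColor(im,cv2.COLOR_BGR2HSV);m=cv2.inRange(h,(10,60,90),(25,255,255))
    m=cv2.morphologyEx(m,cv2.MORPH_CLOSE,np.ones((9,9)))
    c=max(cv2.findContours(m,0,2)[0],key=cv2.contourArea)
    return c
E
python3 - <<'E'
from h import *
P={n:dict(np.load(n+".npz")) for n in("top","scene")}
h1=(249.7,159.6);h2=(385.4,274.7)
print("hole",onz(P["top"],h1,.1),onz(P["scene"],h2,.1),tri([(P["top"],h1),(P["scene"],h2)]))
im=cv2.imread("pics/top0.png");c=wood(im,P["top"])
r=cv2.minAreaRect(c);print(r)
b=[onz(P["top"],q,.036)[:2] for q in cv2.boxPoints(r)];print(np.array(b),np.mean(b,0))
# coil grey pixels
for n,(x,y,w,h) in dict(top=(345,148,30,20),scene=(265,193,20,45)).items():
    im=cv2.imread(f"pics/{n}0.png");s=cv2.cvtColor(im,cv2.COLOR_BGR2HSV)[y:y+h,x:x+w,1]
    print(n);print((s<60).astype(int)*1)
E
```

```text
hole [0.52840925 0.0419688  0.1       ] [0.52794948 0.04538002 0.1       ] [0.52782188 0.04361485 0.09841356]
((360.2500305175781, 161.75), (29.424114227294922, 102.48646545410156), 5.19442892074585)
[[ 0.42511013 -0.15334957]
 [ 0.65536429 -0.16944232]
 [ 0.65039962 -0.23537038]
 [ 0.42060187 -0.2184544 ]] [ 0.53786898 -0.19415417]
top
[[1 1 0 0 0 0 0 0 0 0 0 0 0 0 0 0 0 0 0 0 0 0 0 0 0 0 0 0 0 0]
 [1 1 0 0 0 0 0 0 0 0 0 0 0 0 0 0 0 0 0 0 0 0 0 0 0 0 0 0 0 0]
 [1 1 0 0 0 0 0 0 0 0 0 0 0 0 0 0 0 0 0 0 0 0 0 0 0 0 0 0 0 0]
 [1 1 0 0 0 0 0 0 0 0 0 0 0 0 0 0 0 0 0 0 0 0 0 0 0 0 0 0 0 0]
 [1 1 0 0 0 0 0 0 0 0 0 0 0 0 0 0 0 0 0 0 0 0 0 0 0 0 0 0 0 0]
 [1 1 0 0 0 0 0 0 0 0 1 1 1 1 1 1 0 0 0 0 0 0 0 0 0 0 0 0 0 0]
 [1 1 0 0 0 0 0 0 0 1 1 1 1 1 1 1 1 1 1 1 0 0 0 0 0 0 0 0 0 0]
 [1 1 0 0 0 0 0 0 0 1 1 1 1 1 1 1 1 1 1 1 1 0 0 0 0 0 0 0 0 0]
 [1 1 0 0 0 0 0 0 0 1 1 1 1 1 1 1 1 1 1 1 1 0 0 0 0 0 0 0 0 0]
 [1 1 0 0 0 0 0 0 0 1 1 1 1 1 1 1 1 1 1 1 1 0 0 0 0 0 0 0 0 0]
 [1 0 0 0 0 0 0 0 0 0 0 1 1 1 1 1 1 1 1 1 1 0 0 0 0 0 0 0 0 0]
 [1 0 0 0 0 0 0 0 0 0 0 0 1 1 1 1 1 0 1 1 0 0 0 0 0 0 0 0 0 0]
 [1 0
[... 1741 characters left out ...]
 0 0 0 0 0]
 [0 0 0 0 0 0 1 1 0 0 1 1 1 0 0 0 0 0 0 0]
 [0 0 0 0 0 0 1 1 1 0 1 1 1 0 0 0 0 0 0 0]
 [0 0 0 0 0 0 1 1 1 1 1 1 1 0 0 0 0 0 0 0]
 [0 0 0 0 0 0 1 1 1 1 1 1 0 0 0 0 0 0 0 0]
 [0 0 0 0 0 0 0 1 1 1 1 1 0 0 0 0 0 0 0 0]
 [0 0 0 0 0 0 0 1 1 1 1 1 1 0 0 0 0 0 0 0]
 [0 0 0 0 0 0 0 1 1 1 1 1 1 0 0 0 0 0 0 0]
 [0 0 0 0 0 0 0 1 1 0 1 1 1 1 0 0 0 0 0 0]
 [0 0 0 0 0 0 0 0 0 0 0 1 1 1 0 0 0 0 0 0]
 [0 0 0 0 0 0 0 0 0 0 0 1 1 1 1 0 0 0 0 0]
 [0 0 0 0 0 0 0 0 0 0 0 0 1 1 1 0 0 0 0 0]
 [0 0 0 0 0 0 0 0 0 0 0 0 0 0 0 0 0 0 0 0]
 [0 0 0 0 0 0 0 0 0 0 0 0 0 0 0 0 0 0 0 0]
 [0 0 0 0 0 0 0 0 0 0 0 0 0 0 0 0 0 0 0 0]
 [0 0 0 0 0 0 0 0 0 0 0 0 0 0 0 0 0 0 0 0]
 [0 0 0 0 0 0 0 0 0 0 0 0 0 0 0 0 0 0 0 0]]
```

The bent leg is on the image-right side, which is world −y. Next: lift, turn the tool so the fingers close along world x, then move over the stand.

Request:
carry_out(commands=[[[0, 0, -0.2, 0, 0, 0.95], [0, 0, -0.2, 0, 0, 0.95], [0, 0, -0.2, 0, 0, 0.95], [0, 0, -0.2, 0, 0, 0.95], [0, 0, -0.2, 0, 0, 0.95], [0, 0, -0.2, 0, 0, 0.95], [0, 0, -0.2, 0, 0, 0.95], [0, 0, -0.2, 0, 0, 0.95], [0, 0, -0.2, 0, 0, 0.95], [0, 0, -0.2, 0, 0, 0.95], [0, 0, -0.2, 0, 0, 0.95], [0, 0, -0.2, 0, 0, 0.95], [0, 0, -0.2, 0, 0, 0.95]]], hand=-1)

```text
clock: 1.18
position: [0.2129, 0.5874, 0.3352]
ee_rot: [0.733, 0.68, -0.0, 0.0]
ft_force: [-0.0, 0.4, -0.2]
grip_width: 1.003
grasp_force: 0.0
```

Request:
carry_out(commands=[[[-0.85, 0.425, 0, 0, 0, 0], [-0.85, 0.425, 0, 0, 0, 0], [-0.85, 0.425, 0, 0, 0, 0], [-0.85, 0.425, 0, 0, 0, 0], [-0.85, 0.425, 0, 0, 0, 0], [-0.85, 0.425, 0, 0, 0, 0], [-0.85, 0.425, 0, 0, 0, 0], [-0.85, 0.425, 0, 0, 0, 0], [-0.85, 0.425, 0, 0, 0, 0], [-0.85, 0.425, 0, 0, 0, 0], [-0.85, 0.425, 0, 0, 0, 0], [-0.85, 0.425, 0, 0, 0, 0], [-0.85, 0.425, 0, 0, 0, 0], [-0.85, 0.425, 0, 0, 0, 0], [-0.85, 0.425, 0, 0, 0, 0], [-0.85, 0.425, 0, 0, 0, 0], [-0.85, 0.425, 0, 0, 0, 0], [-0.85, 0.425, 0, 0, 0, 0], [-0.85, 0.425, 0, 0, 0, 0], [-0.85, 0.425, 0, 0, 0, 0]]])

```text
clock: 2.85
position: [0.5045, -0.1165, 0.3356]
ee_rot: [0.731, 0.682, 0.001, 0.0]
ft_force: [1.0, 0.7, -1.3]
grip_width: 1.002
grasp_force: 0.0
```

```bash
python3 - <<'E'
from h import *
p=camera_params("wrist");im=camera("wrist")[:,:,::-1];cv2.imwrite("pics/w1.png",im);np.savez("w1.npz",**p)
print(p,get_obs()["position"]);print(proj(p,[.528,.0436,.1]),proj(p,[.538,-.2,.12]),proj(p,get_obs()["position"]))
P=dict(np.load("top.npz"));print("coil",onz(P,(359.8,157),.12))
E
```

```text
{'mtx': array([[283.71575213,   0.        , 317.66353427],
       [  0.        , 283.71575213, 201.41538239],
       [  0.        ,   0.        ,   1.        ]]), 'R': array([[ 0.99753941, -0.07009631,  0.00127476],
       [-0.06696118, -0.94722204,  0.31350694],
       [-0.0207682 , -0.31282089, -0.94958505]]), 't': array([-0.51142512, -0.15015441,  0.45313952])} [ 0.50552073 -0.12297094  0.3351251 ]
[328.16496138  35.17298773] [346.30045867 231.11458858] [320.97092625 266.80590395]
coil [ 0.535437   -0.18987368  0.12      ]
```

View pics/w1.png

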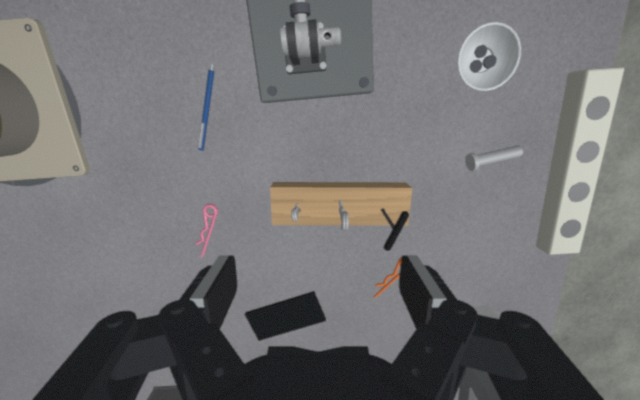

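The wrist view shows the hole at about (328,36), the key at (393,228), the large clip coil at (344,217) and the small clip at (295,212). Everything agrees with the estimates, so I'll move closer.

Request:
carry_out(commands=[[[-0.36, 0.22, 0.5, 0, 0, 0], [-0.36, 0.22, 0.5, 0, 0, 0], [-0.36, 0.22, 0.5, 0, 0, 0], [-0.36, 0.22, 0.5, 0, 0, 0], [0, 0, 0, 0, 0, 0], [0, 0, 0, 0, 0, 0], [0, 0, 0, 0, 0, 0]]])

```text
clock: 3.48
position: [0.5355, -0.1743, 0.2557]
ee_rot: [0.732, 0.682, -0.0, -0.0]
ft_force: [-0.4, -0.5, 0.7]
grip_width: 1.007
grasp_force: 0.0
```

```bash
python3 - <<'E'
from h import *
p=camera_params("wrist");im=camera("wrist")[:,:,::-1].copy();np.savez("w2.npz",**p);cv2.imwrite("pics/w2.png",im)
u,v=map(int,proj(p,[.537,-.19,.11]));print(u,v,get_obs()["position"],get_obs()["ee_rot"],proj(p,get_obs()["position"]))
x0,y0=u-60,v-60;c=im[y0:y0+120,x0:x0+120];print(x0,y0)
cv2.imwrite("pics/w2c.png",cv2.resize(c,None,fx=5,fy=5,interpolation=cv2.INTER_CUBIC))
E
```

```text
320 202 [ 0.53572022 -0.1739919   0.25612019] [7.31315540e-01 6.82039076e-01 4.99048301e-04 1.78647822e-04] [318.88011372 257.29914161]
260 142
```

View pics/w2c.png

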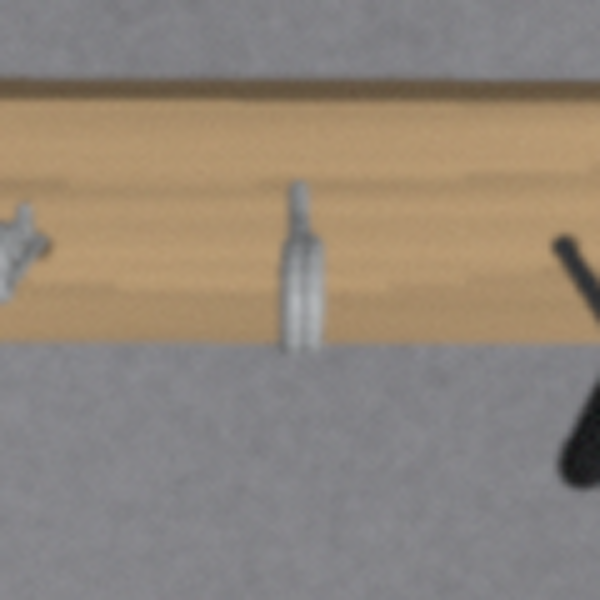

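```bash
python3 - <<'E'
from h import *
P={n:dict(np.load(n+".npz")) for n in("top","scene","w1","w2")}
r=lambda a:np.round(a,4)
print("scene ends",r(onz(P["scene"],(272.5,229),.036)),r(onz(P["scene"],(278.5,232),.037)))
print("top ends",r(onz(P["top"],(356,161),.036)),r(onz(P["top"],(363.3,161.5),.036)))
print("wrist end",r(onz(P["w2"],(319.4,179),.036)))
im=cv2.imread("pics/w2.png");c=wood(im,0);b=cv2.boxPoints(cv2.minAreaRect(c));print(r([onz(P["w2"],q,.036)[:2] for q in b]),b)
# coil: silhouettes edges in wrist: left/right cols 281..323 ->, top/bottom 232, 352
print("coil wrist z.117",r(onz(P["w2"],(260+302/5,142+292/5),.117)), "top", r(onz(P["top"],(359.8,156.5),.117)))
c,d=ray(P["w2"],(260+302/5,142+238/5));print(c,"upper tangent y at z .112",r(onz(P["w2"],(260+302/5,142+232/5),.112)),r(onz(P["w2"],(260+302/5,142+352/5),.112)))
g=cv2.cvtColor(cv2.imread("pics/scene0.png"),6)[190:236,262:290]
cv2.imwrite("pics/s_c.png",np.hstack([cv2.resize(cv2.imread("pics/scene0.png")[190:236,258:290],None,fx=12,fy=12,interpolation=2),cv2.resize(cv2.imread("pics/top0.png")[145:175,345:375],(400,552),interpolation=2)]))
E
```

```text
scene ends [ 0.5368 -0.1986  0.036 ] [ 0.5354 -0.1836  0.037 ]
top ends [ 0.5386 -0.1846  0.036 ] [ 0.5378 -0.2009  0.036 ]
wrist end [ 0.5367 -0.1828  0.036 ]
[[ 0.4258 -0.1473]
 [ 0.6517 -0.1633]
 [ 0.6537 -0.2344]
 [ 0.414  -0.2174]] [[231. 158.]
 [408. 158.]
 [408. 210.]
 [231. 210.]]
coil wrist z.117 [ 0.5371 -0.1859  0.117 ] top [ 0.5369 -0.19    0.117 ]
[ 0.54068983 -0.0939695   0.39807294] upper tangent y at z .112 [ 0.5379 -0.1743  0.112 ] [ 0.5361 -0.201   0.112 ]
```

View pics/s_c.png

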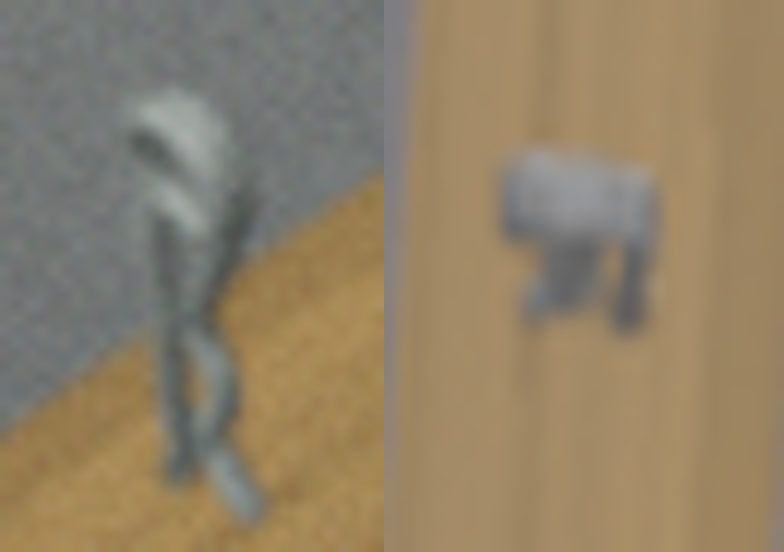

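The bent leg is on the +y side, and the straight leg enters the stand near (0.537,-0.200). So the coil centre is about (0.537,-0.189,0.112), and its axis lies along tool y. I'll half-close the fingers, go down, and grip.

Request:
carry_out(commands=[[[-0.19, 0.03, 0.2, 0, 0, 0], [-0.18, 0.03, 0.4, 0, 0, 0], [0, 0, 0.5, 0, 0, 0], [0, 0, 0.5, 0, 0, 0], [0, 0, 0.5, 0, 0, 0], [0, 0, 0.5, 0, 0, 0], [0, 0, 0.5, 0, 0, 0], [0, 0, 0.4, 0, 0, 0], [0, 0, 0.38, 0, 0, 0], [0, 0, 0.2, 0, 0, 0], [0, 0, 0, 0, 0, 0], [0, 0, 0, 0, 0, 0], [0, 0, 0, 0, 0, 0]]], hand=0, force=40)

```text
clock: 4.62
position: [0.5374, -0.1897, 0.0931]
ee_rot: [0.731, 0.682, 0.001, 0.001]
ft_force: [0.1, 0.3, 0.3]
grip_width: 0.498
grasp_force: 0.0
```

Request:
carry_out(commands=[[[0, 0, 0, 0, 0, 0], [0, 0, 0, 0, 0, 0], [0, 0, 0, 0, 0, 0], [0, 0, 0, 0, 0, 0], [0, 0, 0, 0, 0, 0], [0, 0, 0, 0, 0, 0], [0, 0, 0, 0, 0, 0], [0, 0, 0, 0, 0, 0]]], hand=1, force=40)

```text
clock: 5.28
position: [0.5372, -0.1896, 0.0925]
ee_rot: [0.732, 0.682, 0.0, 0.0]
ft_force: [0.6, 0.3, 5.7]
grip_width: 0.117
grasp_force: 44.0
```

Request:
carry_out(commands=[[[0, 0, -0.2, 0, 0, 0], [0, 0, -0.3, 0, 0, 0], [0, 0, -0.4, 0, 0, 0], [0, 0, -0.4, 0, 0, 0], [0, 0, -0.4, 0, 0, 0], [0, 0, -0.4, 0, 0, 0], [0, 0, -0.4, 0, 0, 0], [0, 0, -0.4, 0, 0, 0], [0, 0, -0.3, 0, 0, 0], [0, 0, -0.1, 0, 0, 0], [0, 0, 0, 0, 0, 0], [0, 0, 0, 0, 0, 0]]])

```text
clock: 6.28
position: [0.5366, -0.1892, 0.2237]
ee_rot: [0.731, 0.682, -0.0, -0.0]
ft_force: [0.5, 0.1, -0.7]
grip_width: 0.122
grasp_force: 43.3
```

```bash
python3 - <<'E'
from h import *
o=get_obs();print(o["position"],o["ee_rot"],o["grip_width"])
out=[]
for n in("wrist","scene","top"):
    p=camera_params(n);im=camera(n)[:,:,::-1].copy();cv2.imwrite(f"pics/{n}3.png",im);np.savez(n+"3.npz",**p)
    u,v=map(int,proj(p,o["position"]-[0,0,.03]));x0,y0=max(0,min(u-32,576)),max(0,min(v-32,336));print(n,u,v,x0,y0)
    out.append(cv2.resize(im[y0:y0+64,x0:x0+64],(384,384),interpolation=2))
cv2.imwrite("pics/c3.png",np.hstack(out[:2]))
# machine angle from top image: bed mask
P=dict(np.load("top.npz"));im=cv2.imread("pics/top0.png")
E
```

```text
[ 0.5365994  -0.18922474  0.22367576] [ 7.31459276e-01  6.81885045e-01 -2.81750078e-05 -3.33458852e-04] 0.1216132679680744
wrist 318 234 286 202
scene 267 167 235 135
top 360 150 328 118
```

View pics/c3.png

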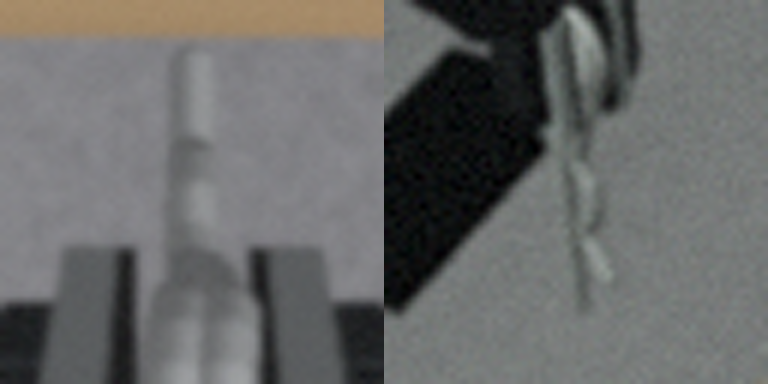

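The clip is held upright with its tip at about (268.7,186.3) in the scene view. I'll carry it to a point short of the pin, line up the yaw (pin yaw is about +1°), and measure the hole from close by.

Request:
carry_out(commands=[[[0.3, -0.04, 0, 0, 0, 0], [0.6, -0.07, 0, 0, 0, 0], [0.7, -0.09, 0, 0, 0, 0], [0.7, -0.09, 0, 0, 0, 0], [0.7, -0.09, 0, 0, 0, 0], [0.6, -0.07, 0, 0, 0, 0], [0.35, -0.04, 0, 0, 0, 0], [0, 0, 0, 0, 0, -0.4], [0, 0, 0, 0, 0, -0.4], [0, 0, 0, 0, 0, 0], [0, 0, 0, 0, 0, 0], [0, 0, 0, 0, 0, 0]]])

```text
clock: 7.43
position: [0.5282, -0.0308, 0.2238]
ee_rot: [0.703, 0.711, -0.0, -0.0]
ft_force: [-0.3, -0.6, 0.4]
grip_width: 0.121
grasp_force: 43.3
```

```bash
python3 - <<'E'
from h import *
S=dict(np.load("scene.npz"))
for X in([.537,-.1995,.145],[.537,-.1995,.215]): print("exp",proj(S,X))
print("tip scene", onz(S,(268.7,186.3),.145))
o=get_obs();print(o["position"],o["ee_rot"])
p=camera_params("wrist");im=camera("wrist")[:,:,::-1].copy();cv2.imwrite("pics/w4.png",im);np.savez("w4.npz",**p)
u,v=map(int,proj(p,[.528,.0436,.1]));x0,y0=u-45,max(0,v-45);print(u,v,x0,y0)
c=im[y0:y0+90,x0:x0+90];cv2.imwrite("pics/c4.png",cv2.resize(c,None,fx=6,fy=6,interpolation=2))
E
```

```text
exp [266.2200044  187.12859223]
exp [261.71041983 155.13750571]
tip scene [ 0.53273356 -0.19770213  0.145     ]
[ 0.528207   -0.03076984  0.22381034] [ 7.03004636e-01  7.11185215e-01 -2.34548248e-04 -1.26596241e-04]
318 114 273 69
```

View pics/c4.png

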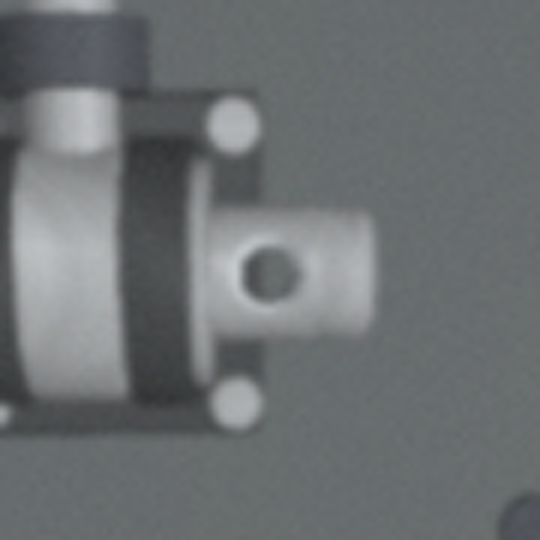

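The hole is at (318,114.5), matching the estimate (0.528,0.0436), and the pin is parallel to the tool's closing axis. I'll hover the tip above the hole and check it in both fixed cameras.

Request:
carry_out(commands=[[[0.4, 0, 0, 0, 0, 0], [0.6, 0, 0, 0, 0, 0], [0.6, 0.02, 0.1, 0, 0, 0], [0.4, 0, 0.2, 0, 0, 0], [0.12, 0, 0.25, 0, 0, 0], [0, 0, 0.12, 0, 0, 0], [0, 0, 0, 0, 0, 0], [0, 0, 0, 0, 0, 0], [0, 0, 0, 0, 0, 0]]])

```text
clock: 8.23
position: [0.5283, 0.0528, 0.1976]
ee_rot: [0.703, 0.711, 0.0, 0.0]
ft_force: [-0.0, -0.0, -0.1]
grip_width: 0.124
grasp_force: 43.3
```

```bash
python3 - <<'E'
from h import *
o=get_obs();print(o["position"],o["ee_rot"])
out=[]
for n in("scene","top","wrist"):
    p=camera_params(n);im=camera(n)[:,:,::-1].copy();cv2.imwrite(f"pics/{n}5.png",im);np.savez(n+"5.npz",**p)
    u,v=map(int,proj(p,[.528,.0436,.11]));x0,y0=u-25,v-35;print(n,u,v,x0,y0,proj(p,[.528,.0436,.1]),proj(p,[.528,.0436,.118]),proj(p,[.528,.0436,.188]))
    out.append(cv2.resize(im[y0:y0+50,x0:x0+50],(400,400),interpolation=2))
cv2.imwrite("pics/c5.png",np.hstack([out[0],out[2]]))
E
```

```text
[0.52825195 0.05279931 0.1975678 ] [7.03133153e-01 7.11058174e-01 5.43471722e-05 1.99324454e-04]
scene 385 270 360 235 [384.39632095 274.09390967] [385.63578582 267.03547105] [390.99749101 236.50191769]
top 248 159 223 124 [248.92624943 159.77735187] [247.3245714  158.56832383] [240.52407223 153.43496117]
wrist 317 216 292 181 [317.6403439  212.78177481] [317.65350194 220.29838188] [317.72942276 263.66858821]
```

View pics/c5.png

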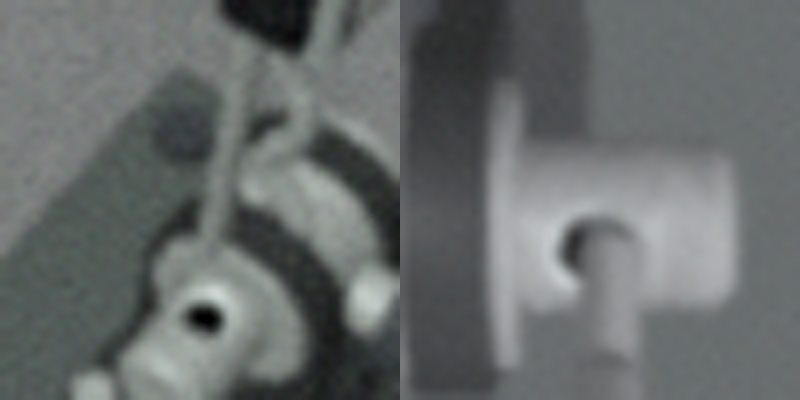

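Scene: tip about (386.3,266) and hole (385.6,274.6), so the tip is about 1 mm short in y. Wrist: hole column about 316.9 and leg column 318.5, so it is about 1 mm too far in +x. I'll correct both and insert the first part.

Request:
carry_out(commands=[[[0.03, -0.02, 0, 0, 0, 0], [0, 0, 0.1, 0, 0, 0], [0, 0, 0.15, 0, 0, 0], [0, 0, 0.15, 0, 0, 0], [0, 0, 0.1, 0, 0, 0], [0, 0, 0.1, 0, 0, 0], [0, 0, 0.1, 0, 0, 0], [0, 0, 0.1, 0, 0, 0], [0, 0, 0.1, 0, 0, 0], [0, 0, 0, 0, 0, 0], [0, 0, 0, 0, 0, 0]]])

```text
clock: 9.3
position: [0.527, 0.0551, 0.161]
ee_rot: [0.702, 0.712, -0.0, 0.0]
ft_force: [-0.2, -2.8, -1.0]
grip_width: 0.119
grasp_force: 43.0
```

```bash
python3 - <<'E'
from h import *
o=get_obs();print(o["position"],o["ee_rot"],o["ft_force"],o["torque"])
out=[]
for n in("scene","wrist"):
    p=camera_params(n);im=camera(n)[:,:,::-1].copy()
    u,v=map(int,proj(p,[.528,.0436,.11]));x0,y0=u-30,v-35
    out.append(cv2.resize(im[y0:y0+60,x0:x0+60],(400,400),interpolation=2))
cv2.imwrite("pics/c6.png",np.hstack(out))
E
```

```text
[0.52701866 0.0550845  0.1609639 ] [ 7.02487622e-01  7.11695835e-01 -4.21921252e-04  5.48719940e-06] [-0.18821615 -2.80556887 -1.03838233] [-0.63140953  0.03475866  0.00692567]
```

View pics/c6.png

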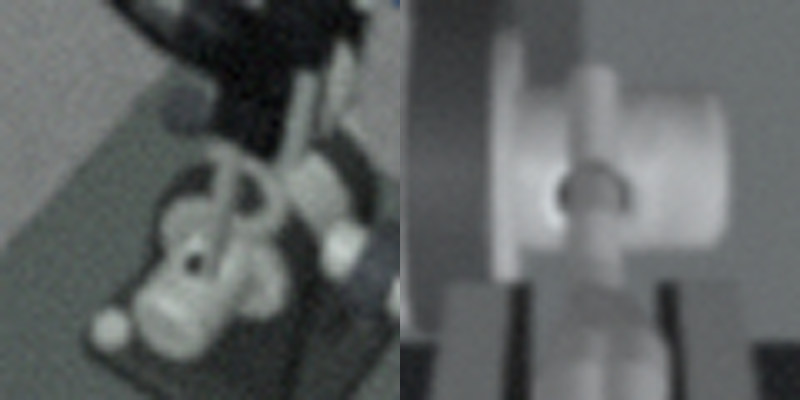

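The leg is in the hole: its wire covers the hole's +y side and is cut off at the rim. It is pressing lightly on the +y wall (Fy −2.8 N). I'll ease back 1.2 mm in y and push down.

Request:
carry_out(commands=[[[-0.03, 0, 0, 0, 0, 0], [0, 0, 0.1, 0, 0, 0], [0, 0, 0.1, 0, 0, 0], [0, 0, 0.1, 0, 0, 0], [0, 0, 0.1, 0, 0, 0], [0, 0, 0.1, 0, 0, 0], [0, 0, 0, 0, 0, 0], [0, 0, 0, 0, 0, 0]]])

```text
clock: 10.07
position: [0.5271, 0.0545, 0.1409]
ee_rot: [0.702, 0.712, -0.0, -0.0]
ft_force: [-0.6, 0.2, -2.3]
grip_width: 0.119
grasp_force: 43.0
```

Request:
carry_out(commands=[[[0, 0, 0.08, 0, 0, 0], [0, 0, 0.08, 0, 0, 0], [0, 0, 0.08, 0, 0, 0], [0, 0, 0.08, 0, 0, 0], [0, 0, 0, 0, 0, 0], [0, 0, 0, 0, 0, 0]]])

```text
clock: 10.57
position: [0.5271, 0.0544, 0.1282]
ee_rot: [0.702, 0.712, -0.0, -0.0]
ft_force: [1.9, -0.7, -3.3]
grip_width: 0.125
grasp_force: 42.8
```

Request:
carry_out(commands=[[[0, 0, 0.08, 0, 0, 0], [0, 0, 0.08, 0, 0, 0], [0, 0, 0.07, 0, 0, 0], [0, 0, 0, 0, 0, 0], [0, 0, 0, 0, 0, 0], [0, 0, 0, 0, 0, 0]]])

```text
clock: 11.07
position: [0.5272, 0.0543, 0.1193]
ee_rot: [0.702, 0.712, -0.0, 0.0]
ft_force: [-0.5, -0.6, -0.8]
grip_width: 0.124
grasp_force: 43.3
```

```bash
python3 - <<'E'
from h import *
o=get_obs();print(o["position"],o["ee_rot"],o["ft_force"],o["torque"])
out=[]
for n in("scene","wrist"):
    p=camera_params(n);im=camera(n)[:,:,::-1].copy()
    u,v=map(int,proj(p,[.528,.0436,.11]));x0,y0=u-30,v-35
    out.append(cv2.resize(im[y0:y0+60,x0:x0+60],(400,400),interpolation=2))
cv2.imwrite("pics/c7.png",np.hstack(out))
E
```

```text
[0.52724699 0.05426154 0.11929344] [ 7.02339850e-01  7.11841790e-01 -2.39343086e-05  2.21749995e-05] [-0.45279682 -0.56855095 -0.84826365] [-0.07695068  0.05563378 -0.005635  ]
```

Force peaked at the snap and then dropped, and the depth matches home. I've used all 10 picture views, so from here I'll check numerically. Releasing and rising.

Request:
carry_out(commands=[[[0, 0, 0, 0, 0, 0], [0, 0, 0, 0, 0, 0], [0, 0, 0, 0, 0, 0], [0, 0, 0, 0, 0, 0], [0, 0, 0, 0, 0, 0], [0, 0, 0, 0, 0, 0], [0, 0, -0.2, 0, 0, 0], [0, 0, -0.4, 0, 0, 0], [0, 0, -0.5, 0, 0, 0], [0, 0, -0.5, 0, 0, 0], [0, 0, -0.5, 0, 0, 0], [0, 0, -0.5, 0, 0, 0], [-0.5, 0, -0.5, 0, 0, 0], [-0.8, 0, -0.3, 0, 0, 0], [-0.8, 0, 0, 0, 0, 0], [-0.8, 0, 0, 0, 0, 0], [-0.5, 0, 0, 0, 0, 0], [0, 0, 0, 0, 0, 0], [0, 0, 0, 0, 0, 0]]], hand=0)

```text
clock: 12.75
position: [0.5289, -0.0829, 0.2558]
ee_rot: [0.703, 0.711, 0.0, 0.0]
ft_force: [1.1, 0.3, 0.9]
grip_width: 0.504
grasp_force: 0.0
```

```bash
python3 - <<'E'
from h import *
o=get_obs();print(o["position"],o["ft_force"],o["grip_width"])
hole=np.array([.5275,.0436,.09]);L=hole-[0,0,.05]
S=camera_params("scene");im=camera("scene")[:,:,::-1].copy();cv2.imwrite("pics/s8.png",im)
T=camera_params("top");it=camera("top")[:,:,::-1].copy()
for nm,p,a,b in(("scene",S,im,cv2.imread("pics/scene0.png")),("top",T,it,cv2.imread("pics/top0.png"))):
    C=L+[0,.01025,.098]
    th=np.linspace(0,2*np.pi,60)
    pts=np.array([proj(p,C+[s,13e-3*np.cos(t),13e-3*np.sin(t)]) for t in th for s in(-.0055,.0055)])
    print(nm,"exp coil bbox",pts.min(0),pts.max(0),"centre",proj(p,C))
    d=cv2.absdiff(cv2.GaussianBlur(a,(3,3),0),cv2.GaussianBlur(b,(3,3),0)).max(2)
    u,v=map(int,proj(p,C));w=d[v-20:v+24,u-18:u+18]
    print(u-18,v-20);print("\n".join("".join("#" if q>25 else "." for q in r) for r in w))
E
```

```text
[ 0.5289065  -0.08294281  0.25583863] [1.09692143 0.28771723 0.85016098] 0.504353370241564
scene exp coil bbox [383.53377789 252.73693595] [403.14671185 271.85566769] centre [393.26349408 262.2896879 ]
375 242
....................................
....................................
....................................
....................................
....................................
....................................
....................................
....................................
....................................
....................................
....................................
....................................
....................................
....................................
....................................
....................................
....................................
....................................
..............#####.................
.............########...............
.............##########.............
.............######.#####...........
.............######...####..........
.............#######...###..........
..
[... 1782 characters left out ...]
#######################......#####
#########################......#####
####################################
####################################
####################################
####################################
####################################
####################################
####################################
..........#######..###...........###
#########.######.................###
#########.######.#...............###
####......######.................###
.........########..##............###
####################################
####################################
####################################
####################################
####################################
```

```bash
python3 - <<'E'
from h import *
a=cv2.imread("pics/s8.png");b=cv2.imread("pics/scene0.png")
G=lambda i:cv2.GaussianBlur(cv2.cvtColor(i,6),(3,3),0).astype(int)
d=(G(a)-G(b))[246:290,374:412]
for i,r in enumerate(d): print(246+i,"".join("%3d"%(q//4) if abs(q)>8 else "  ." for q in r))
p=camera_params("wrist");w=camera("wrist")[:,:,::-1].copy();np.savez("w9.npz",**p);cv2.imwrite("pics/w9.png",w)
for z in(.09,.1,.138):print(z,proj(p,[.5275,.0436,z]),proj(p,[.5275,.0436+.01025,z]))
C=np.array([.5275,.0436+.01025,.138])
pts=np.array([proj(p,C+[s,13e-3*np.cos(t),13e-3*np.sin(t)]) for t in np.linspace(0,6.28,60) for s in(-.0055,.0055)]);print(pts.min(0),pts.max(0))
u,v=map(int,proj(p,C));g=G(w)[v-26:v+30,u-22:u+22]
print(u-22)
for i,r in enumerate(g[::1]): print(v-26+i,"".join("%3d"%(q//4) for q in r))
E
```

```text
246   2  .  2  2  2  2  .  .  .  .  .  .  .  .  2  2  2  .  .  .  .  2  .  .  .  2  2  .  .  .  .  2  2  .  .  2  2  .
247   .  .  2  2  2  .  .  .  .  .  .  .  .  .  .  .  .  .  .  .  .  2  2  .  .  .  2  .  .  .  .  2  2  2  .  .  .  .
248   .  .  .  .  .  .  .  .  .  .  .  .  .  .  .  .  .  .  .  .  .  .  .  .  .  .  .  .  .  2  2  .  2  2  2  .  .  .
249   .  .  .  .  .  .  .  .  .  .  .  .  .  .  .  .  .  .  .  .  .  .  .  .  .  .  .  .  2  .  .  .  .  .  .  .  .  .
250   .  .  .  .  .  .  .  .  .  .  .  .  .  .  .  .  .  .  .  .  .  .  .  .  .  .  .  .  .  .  .  .  .  .  .  .  .  .
251   .  .  .  .  .  .  .  .  .  .  .  .  .  .  .  .  .  .  .  .  .  .  .  .  .  .  .  .  .  .  2  2  .  .  .  2  2  .
252   .  .  .  .  .  .  .  .  .  .  .  .  .  .  .  .  .  .  .  .  .  .  .  .  .  .  .  .  .  .  2  .  .  .  2  2  2  .
253   .  .  .  .  .  .  .  .  .  .  .  .  .  .  .  .  .  .  .  2  .  .  .  .  .  .  .  .  .  .  .  .  .  2  2  .  2  .
254   .  .  .  .  .  .  .  .  .  .  .  .  .  .  .  .  .  .  .  2  2  .  .  .  .  .  .  .  .  .  .  .  .  .  2  .  .  2
255   .  .  .  .  .  .  .  . 
[... 11294 characters left out ...]
39 34 29 27 26 26 26
62  19 19 19 19 19 19 19 21 25 32 38 40 41 41 41 42 43 42 36 29 26 26 28 30 32 34 37 39 40 40 39 39 39 40 41 42 41 38 33 29 27 26 26 26
63  19 18 18 18 18 18 19 20 24 31 37 40 40 40 40 41 42 43 40 36 32 31 31 33 35 36 38 39 39 39 39 38 39 40 40 41 41 38 33 28 26 26 26 26
64  18 18 18 18 18 18 18 20 24 31 37 39 40 39 39 39 40 42 42 41 39 37 37 37 37 38 38 38 38 38 38 38 38 39 40 40 40 37 32 28 27 26 27 26
65  18 18 18 17 18 18 18 19 23 30 36 39 39 38 38 38 39 39 40 41 41 40 39 39 38 38 37 37 37 37 37 37 37 38 39 39 39 36 31 28 27 27 26 27
66  18 17 17 17 17 17 18 19 23 29 35 38 38 37 37 37 37 37 38 39 39 39 39 38 37 37 37 36 36 36 36 36 36 37 37 38 37 35 31 28 27 26 26 27
```

```bash
python3 - <<'E'
from h import *
S=dict(np.load("scene.npz"));W=dict(np.load("w9.npz"))
for a in((395.3,267.5),(395,266.5)):
  for b in((318.9,30.3),(318.9,31.5)): print(tri([(S,a),(W,b)]))
# pixel trust check at the stand view: drum bbox expected at pick-up
C=np.array([.537,-.189,.112])
for n in("scene","w2"):
    p=dict(np.load(n+".npz"))
    q=np.array([proj(p,C+[s,13e-3*np.cos(t),13e-3*np.sin(t)]) for t in np.linspace(0,6.28,60) for s in(-.0055,.0055)]);print(n,q.min(0),q.max(0))
# leg points in scene now
print(proj(S,[.5275,.0436,.1]),proj(S,[.5275,.0436,.125]),"tip below pin",proj(S,[.5275,.0436,.05]),proj(S,[.5275,.0436,.04]))
E
```

```text
[0.52822329 0.0596686  0.13138001]
[0.5280312  0.05922689 0.13074682]
[0.52830588 0.05909362 0.1333975 ]
[0.52811487 0.05865462 0.13276989]
scene [264.89930111 195.51093003] [279.6359157  211.09771555]
w2 [314.41766003 189.18297758] [326.49272114 214.30381745]
[384.5781853  273.88447185] [386.31846248 263.99843161] tip below pin [381.38086931 292.04755229] [380.78258953 295.44621661]
```

```bash
python3 - <<'E'
from h import *
S=dict(np.load("scene.npz"))
a=cv2.imread("pics/s8.png");b=cv2.imread("pics/scene0.png")
G=lambda i:cv2.GaussianBlur(cv2.cvtColor(i,6),(3,3),0).astype(int)
d=(G(a)-G(b))[278:308,370:400]
for i,r in enumerate(d): print(278+i,"".join("%3d"%(q//4) if abs(q)>8 else "  ." for q in r))
L=np.array([.5275,.0436,.04]);b=np.array([.9,.75])
for nm,y,z in(("tip",0,0),("flare end",.0155,.025),("waist",.0045,.036),("hollow",.013,.05),("coil",.01025,.098)):
  for t in(0,.1): # tilt to +y about seat
    z2=z-.05; Y=y*np.cos(t)+z2*np.sin(t); Z=.05+z2*np.cos(t)-y*np.sin(t)
    print(nm,t,np.round(proj(S,L+[0,Y,Z])+b,1))
g=G(b) if 0 else None
E
```

```text
278   .  .  .  .  .  .  2  2  .  .  2  2  2  2  2  3  2  .  .  .  3  3  2  .  .  .  .  .  .  .
279   .  .  .  .  .  .  2  2  .  2  2  2  2  2  .  .  .  .  2  3  5  4  .  .  .  2  2  .  .  .
280   .  .  .  .  .  .  .  .  .  2  2  2  2  2  .  .  2  2  2  3  6  6  3  .  .  2  2  .  .  .
281   .  .  .  .  .  .  .  .  .  .  .  2  2  2  .  .  2  .  .  4  8  9  7  4  2  .  .  .  .  .
282   .  .  .  .  .  .  .  .  2  .  2  2  2  2  .  .  .  2  2  5 11 14 13  9  4  .  .  .  .  .
283   2  .  .  .  .  .  .  .  2  2  2  2  2  2  2  .  2  3  6 10 16 19 18 13  6  .  .  .  .  .
284   2  .  .  2  .  .  .  .  2  2  .  .  2  2  2  2  3  7 12 17 20 21 18 13  6  .  .  .  .  .
285   2  .  .  .  .  .  .  .  2  2  .  .  .  .  .  2  6 12 19 22 22 20 15  9  3  .  .  .  .  .
286   .  .  .  .  .  .  .  .  .  .  .  .  .  .  .  3  9 17 22 22 19 14  9  5  .  .  .  .  .  .
287   .  .  .  .  .  .  .  .  .  .  2  3  3  2  .  4 11 19 22 20 14  8  4  .  .  .  .  .  .  .
288   .  .  .  .  .  .  .  .  .  3  6  7  6  4  2  4 10 18 22 20 13  6  .  .  .  .  .  .  .  .
289   .  .  .  .  .  .  .  .  .  5 10 12 10  5  2  2  8
[... 1281 characters left out ...]
.  .  .  .  .  .  .  .  .  .  .  .  .  .  .  .  .  .  .  .  .  .  .  .  .  .  .  .  .  .
304   .  .  .  .  .  .  .  .  .  .  .  .  .  .  .  .  .  .  .  .  .  .  .  .  .  .  .  .  .  .
305   .  .  .  .  .  .  .  .  .  .  .  .  .  .  .  .  .  .  .  .  .  .  .  .  .  .  .  .  .  .
306   .  .  .  .  .  .  .  .  .  .  .  .  .  .  .  .  .  .  .  .  .  .  .  .  .  .  .  .  .  .
307   .  .  .  .  .  .  .  .  .  .  2  .  .  .  .  .  .  .  .  .  .  .  .  .  .  .  .  .  .  .
tip 0 [381.7 296.2]
tip 0.1 [379.1 294.4]
flare end 0 [391.5 293. ]
flare end 0.1 [390.  292.6]
waist 0 [386.3 285.2]
waist 0.1 [385.5 284.8]
hollow 0 [392. 283.]
hollow 0.1 [391.8 283.5]
coil 0 [394.2 263. ]
coil 0.1 [396.9 265.3]
```

```bash
python3 - <<'E'
import cv2,numpy as np
c=cv2.imread("pics/c7.png")[:,:400]; k=400/60
s=cv2.resize(cv2.imread("pics/s8.png")[235:295,355:415],(400,400),interpolation=2)
for (r0,r1,c0,c1) in((285,365,195,265),(340,395,150,200)):
    t=s[r0:r1,c0:c1];R=cv2.matchTemplate(c[max(0,r0-40):r1+40,c0-40:c1+40],t,cv2.TM_CCOEFF_NORMED)
    _,m,_,l=cv2.minMaxLoc(R);print("before minus after px",(l[0]-40)/k,(l[1]-min(r0,40))/k,m)
E
```

```text
before minus after px 0.75 -0.75 0.9632200598716736
before minus after px 1.3499999999999999 0.6 0.8960678577423096
```

```bash
python3 -c "
from workcell import *
print(hand_in())"
```

```text
the job is handed in; nothing more can be done
None
```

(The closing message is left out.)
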